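# Zero the parcel scale and present the heaviest tin

## Task

The tin full of steel marbles is to be weighed for the post: first turn the tare knob on the blue parcel scale until its red pointer stands on the green zero mark. Then lift and heft the three identical steel tins one against another to find the heaviest by feel, leaving the two lighter ones standing on the shelf. Finish still holding the heaviest tin in the gripper, upright and steady, centred over the scale's round pan with about 6 cm of air beneath it, not set down and not let go; do not tip a tin over or shove the toys about on the way.

Things in the scene. Friction and masses are not known exactly. Their poses are not given: they have to be found in the camera images.
- tin_1: Closed steel tin with a screw-top lid, an upright cylinder 58 mm across (lid too) and 80 mm tall, on the shelf. Origin: centre of its underside, z up. The three tins look identical; which is heaviest is hidden. They weigh 0.2 to 0.72 kg; the heaviest is at least 0.2 kg heavier than either other. Contents barely shift (they rest on the inner floor, tin_N_c0). A grip of 40 to 60 N holds any.
- tin_2: Closed steel tin with a screw-top lid, an upright cylinder 58 mm across (lid too) and 80 mm tall, on the shelf. Origin: centre of its underside, z up. The three tins look identical; which is heaviest is hidden. They weigh 0.2 to 0.72 kg; the heaviest is at least 0.2 kg heavier than either other. Contents barely shift (they rest on the inner floor, tin_N_c0). A grip of 40 to 60 N holds any.
- tin_3: Closed steel tin with a screw-top lid, an upright cylinder 58 mm across (lid too) and 80 mm tall, on the shelf. Origin: centre of its underside, z up. The three tins look identical; which is heaviest is hidden. They weigh 0.2 to 0.72 kg; the heaviest is at least 0.2 kg heavier than either other. Contents barely shift (they rest on the inner floor, tin_N_c0). A grip of 40 to 60 N holds any.
- scale: Parcel scale fixed to the shelf: blue case 150 mm (its x) by 250 mm (its y), top 50 mm above the shelf. On its -y half a round steel pan, on its +y half a white dial facing up, with the black tare knob at its centre. Origin: centre of the underside; z up, -x is its front, turned roughly to the robot. The pan is rigid and gives no reading: it cannot compare the tins.
- pan_top (a point): Centre of the pan's top face, 80 mm above the shelf; the pan is 120 mm in diameter, level, and its rim is 60 mm from the knob's axis. Axes as the scale's.
- knob_grip (a point): Point on the knob's vertical axis at the height to grip, 80 mm above the shelf. The knob's upright grip bar is 46 mm long, 14 mm thick, its foot 60 mm and its top 90 mm above the shelf; the dial (108 mm across) lies 52.5 mm above the shelf. The bar lies along the red pointer. Axes as the scale's (this point does not turn with the knob).
- tare_knob (a joint): Angle of knob and pointer, rad: 0 = pointer on the green mark at the dial's far edge (scale's +x side); positive = counter-clockwise from above. At q the bar lies along the scale's x axis turned by q about z. Starts at 0.5 to 1.4, turns -1.8 to 1.8, no stop at zero, friction 0.04 N m, stays where left. The mark is 9 mm wide, 46 mm from the axis (+-0.1 rad).
- car: Bystander: red die-cast rally car, 96 x 40 x 38 mm, loose. Origin: centre of its underside, x along its length.
- truck: Bystander: white plastic garbage truck, 190 x 78 x 110 mm, loose. Origin: centre of its underside, x along its length, cab at -x.
- ramp: Bystander: wooden toy ramp, 225 x 90 mm, 75 mm high at its +x end, loose. Origin: centre of its underside.
- barrier: Bystander: orange plastic road barrier, 100 x 36 x 54 mm, loose. Origin: centre of its underside, x along its length.

How it is judged (in metres and radians):
On the way, in this order (a step that is already met when the one before it is completed fails the run):
1. the tare knob is turned until its pointer stands on the zero mark (value of joint tare_knob between -0.1 and 0.1 rad and velocity of joint tare_knob between -0.1 and 0.1 rad/s), for 0.3 s.
2. a lighter tin has been hefted for comparison: lifted clear of the shelf (((height (world z) of tin_1 above 0.012 m and contact force between tin_1 and the fingers above 1 N and contact force between tin_1_c0 and anything else below 3.1 N) or (height (world z) of tin_2 above 0.012 m and contact force between tin_2 and the fingers above 1 N and contact force between tin_2_c0 and anything else below 3.1 N) or (height (world z) of tin_3 above 0.012 m and contact force between tin_3 and the fingers above 1 N and contact force between tin_3_c0 and anything else below 3.1 N))), for 0.2 s.
At the end, for the whole second after the job is handed in: The knob reads zero within 0.1 rad; the heaviest tin is held still in the fingers, upright within 0.2 rad, its underside 30 to 150 mm above the pan and its centre within 40 mm of the pan's, touching no part of the scale; the two lighter tins stand upright on the shelf, at rest and not touched (value of joint tare_knob between -0.1 and 0.1 rad and ((contact force between tin_1_c0 and anything else above 3.1 N and horizontal distance between tin_1 and pan_top below 0.04 m and z of tin_1 in the frame of pan_top between 0.03 and 0.15 m and angle between tin_1's own z axis and vertical below 0.2 rad and linear speed of each of tin_1, tin_2, tin_3 below 0.03 m/s and contact force between tin_1 and the fingers above 1 N and contact force between tin_1 and scale below 0.2 N and height (world z) of tin_2 between -0.01 and 0.01 m and angle between each of tin_2, tin_3's own z axis and vertical below 0.1 rad and contact force between each of tin_2, tin_3 and the arm below 0.2 N and contact force between each of tin_2, tin_3 and the fingers below 0.2 N and height (world z) of tin_3 between -0.01 and 0.01 m) or (contact force between tin_2_c0 and anything else above 3.1 N and horizontal distance between tin_2 and pan_top below 0.04 m and z of tin_2 in the frame of pan_top between 0.03 and 0.15 m and angle between tin_2's own z axis and vertical below 0.2 rad and linear speed of each of tin_2, tin_1, tin_3 below 0.03 m/s and contact force between tin_2 and the fingers above 1 N and contact force between tin_2 and scale below 0.2 N and height (world z) of tin_1 between -0.01 and 0.01 m and angle between each of tin_1, tin_3's own z axis and vertical below 0.1 rad and contact force between each of tin_1, tin_3 and the arm below 0.2 N and contact force between each of tin_1, tin_3 and the fingers below 0.2 N and height (world z) of tin_3 between -0.01 and 0.01 m) or (contact force between tin_3_c0 and anything else above 3.1 N and horizontal distance between tin_3 and pan_top below 0.04 m and z of tin_3 in the frame of pan_top between 0.03 and 0.15 m and angle between tin_3's own z axis and vertical below 0.2 rad and linear speed of each of tin_3, tin_1, tin_2 below 0.03 m/s and contact force between tin_3 and the fingers above 1 N and contact force between tin_3 and scale below 0.2 N and height (world z) of tin_1 between -0.01 and 0.01 m and angle between each of tin_1, tin_2's own z axis and vertical below 0.1 rad and contact force between each of tin_1, tin_2 and the arm below 0.2 N and contact force between each of tin_1, tin_2 and the fingers below 0.2 N and height (world z) of tin_2 between -0.01 and 0.01 m))); the arm keeps its last pose, push and grip.
It fails at once if a tin is tipped over (by more than 0.7 rad) (angle between any of tin_1, tin_2, tin_3's own z axis and vertical above 0.7 rad).
It fails at once if a toy is shoved more than 30 mm (distance of any of car, truck, ramp, barrier from where it was at the start of the episode above 0.03 m).
It also fails if it takes over 72 s, if anything falls off the work surface, if the arm or the gripper's body presses on something with over 40 N, if the wrist force passes 120 N, or if a joint passes its speed limit or range.

## Robot

A 6-joint arm with a two-finger parallel gripper is mounted at the origin on the work surface. World frame = base frame: x ahead of the robot, y to its left, z up, the work surface at z = 0. Lengths are in m, angles in degrees, forces in N, time in s.
With the tool pointing down it reaches from about 0.3 to 0.75 m from the base axis. Payload 8.5 kg.
Tool frame: the origin (TCP) lies at the very end of the fingers, on their centre line; the grasp point (between the pads) lies 19 mm behind it (env.hold_point_z is the distance from the TCP to the grasp point, in m); z points along the fingers, y is the line along which they close (so a half turn about z gives the same grasp; the last joint's range is limited). The gripper opens to 85 mm and grips with 20 to 120 N. Pads are 22 mm wide; open, the fingers measure 114 mm over their backs; the gripper's body (76 mm by 85 mm) begins 54 mm behind the grasp point. The pads swing forward as they close: fully open they stand 13 mm farther back than shut.
Start: joints at [50.861, 21.807, 74.336, -0, 83.858, -12.336], TCP at [0.248, 0.491, 0.231] pointing down, gripper open.
Joint ranges: [-178.18, 178.18], [-50.72, 133.34], [12.68, 142.11], [-81.47, 261.47], [9.98, 163.14], [-165.26, 165.26]. Speed limits (degrees/s): [136.94, 136.94, 180, 180, 180, 180].

## Interface

Orientations are given as a 3x3 rotation matrix whose columns are the frame's x, y, z axes.
In Python, from rig import env, optics gives the robot as it stands.
- The arm moves only by the shell command python3 -m jog 'ROWS' [OPENING] [FORCE]. ROWS is JSON, a list of rows, each an object with "linear": the shift along the tool's x, y, z in units of 40 mm (1.0 is 40 mm), a list of three; "roll": the turn about the tool's z in units of 5 degrees (1.0 is 5 degrees). A call has 1 to 12 rows; each row shifts and turns the commanded pose from where the row before left it, along the tool's axes as they then stand; what a row does not reach is not made up. A row lasts 1/12 s, in which the tool goes at most 41.7 mm and 7.16 degrees, less where a joint would pass 70% of its speed; a pose out of reach is approached as far as the arm can. A call is refused whole if a number of a shift passes 1 or a number of a turn 1, either way. A call with a gripper value outside its range is refused whole. OPENING is the opening, from -1 (shut) to 1 (fully open), set as the call begins (- or left out, the last holds). The fingers move at their own pace and stop on an object; FORCE is the grip in N (left out, the last holds). Time passes only in rows, so rows that do not move let the fingers close. It gives the time, the measured TCP pose, the force, the opening and the grip force at its end, in the units of the state.
- env.observe(): the state, without advancing time (a new reading comes with each control period).
- optics.get_image(name): name is "scene" or "top" or "wrist"; returns the picture (400x640x3 uint8, red, green, blue); there is no depth.
- optics.calibration(name): a dict with "fov_y" (degrees; the focal length in pixels is half the picture's height over the tangent of half this angle, whatever the lens; pixels are square), "cx", "cy" (the principal point, pixels), "T" (4x4, takes a point from camera to world coordinates). Camera axes: x right, y down, z forward; pixel columns grow to the right and rows downward; lengths in m; the calibration is good to about 2 mm. A picture is of the moment at which its call begins: read the wrist's pose just before it. calibration takes no time and is no camera call; for the wrist camera it gives the pose at the moment of the call.
- env.close_job(): hands the job in; it is judged then, once.
The state is a dict: "time_s": time; "q": joint angles; "qvel": joint speeds; "joint_efforts": joint torques, N m; "position": TCP position; "tool_rot": TCP orientation; "ft_force": force on the tool from outside, world axes, zero at the start; "wrist_torque": the same for the moment, N m; "grip_width": finger opening in m; "gripper_force": force on a finger pad.
Only numpy, scipy, OpenCV 4.12 (cv2) and the standard library are available. Lean on these libraries where they do the work, as an engineer would, in place of code of your own. Each camera call takes 0.05 s, during which the arm holds its last target. There are 200 camera calls.

## Working session

There is one attempt and no reset: what is moved stays moved. The work goes in short steps, Python scripts to look and compute and a shell command to move; the robot and the scene stay as the last step left them, time stands still between calls to the robot, and variables do not carry over. Pictures are saved under pics/ and viewed, at most 10 in all, crops included, and the job is handed in when it is done.

```bash
mkdir -p pics; ls; python3 - <<'E'
from rig import env, optics
import cv2, numpy as np
s=env.observe(); print(s['time_s'],s['position'],np.round(s['tool_rot'],3),s['grip_width'],env.hold_point_z)
for n in ['top','scene']:
    im=optics.get_image(n); cv2.imwrite(f'pics/{n}0.png',im[:,:,::-1])
    c=optics.calibration(n); print(n,c['fov_y'],c['cx'],c['cy'],np.round(c['T'],3), c.keys())
E
```

```text
pics
0.0 [0.24778803 0.490686   0.23068709] [[-0.893  0.451 -0.001]
 [ 0.451  0.893 -0.001]
 [ 0.    -0.001 -1.   ]] 0.08558357968132985 0.0187
top 49.09246814917193 317.36041019407094 205.4959773572905 [[-0.014 -0.988  0.152  0.443]
 [-1.     0.015  0.008 -0.022]
 [-0.011 -0.152 -0.988  1.122]
 [ 0.     0.     0.     1.   ]] dict_keys(['fov_y', 'cx', 'cy', 'T'])
scene 57.0274530825475 319.4453065089299 197.57915047112107 [[ 0.441  0.468 -0.766  1.347]
 [ 0.897 -0.241  0.37  -0.398]
 [-0.012 -0.85  -0.527  0.592]
 [ 0.     0.     0.     1.   ]] dict_keys(['fov_y', 'cx', 'cy', 'T'])
```

View pics/top0.png

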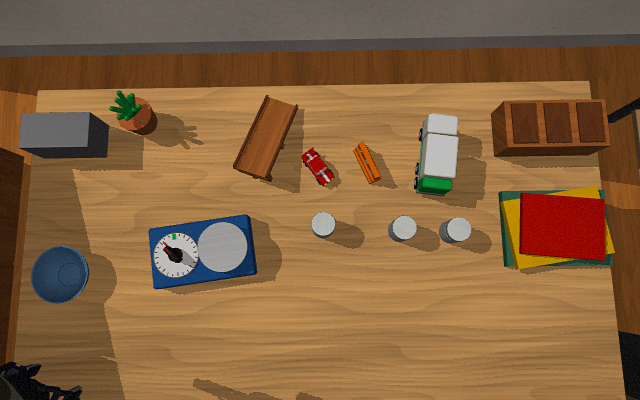

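View pics/scene0.png

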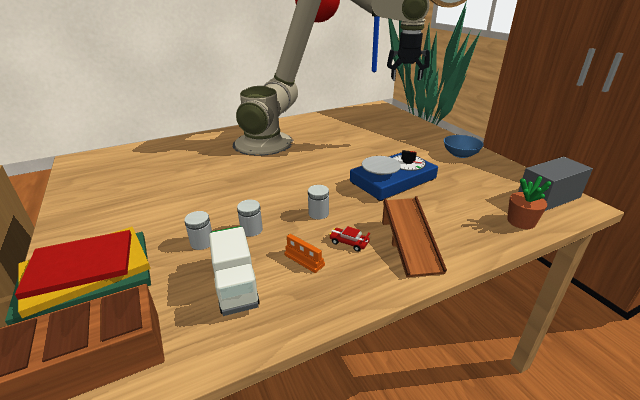

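The top view shows the knob at about (176,255), the pan at (222,247), and tins at (323,225), (403,228) and (456,230). The scene view agrees. Next I measure them.

```bash
cat > h.py <<'E'
import numpy as np, cv2
from rig import env, optics
def ray(c,px,z,h=400):
    f=h/2/np.tan(np.radians(c['fov_y']/2)); T=np.array(c['T'])
    d=T[:3,:3]@np.array([(px[0]-c['cx'])/f,(px[1]-c['cy'])/f,1]); o=T[:3,3]
    return o+d*(z-o[2])/d[2]
def blobs(m,lo,hi=1e9):
    n,l,st,ce=cv2.connectedComponentsWithStats(m.astype(np.uint8))
    return [(st[i,4],ce[i],l==i) for i in range(1,n) if lo<st[i,4]<hi]
E
python3 - <<'E'
from h import *
im=cv2.imread('pics/top0.png'); c=optics.calibration('top')
hsv=cv2.cvtColor(im,cv2.COLOR_BGR2HSV); H,S,V=[hsv[...,i].astype(int) for i in range(3)]
g=(S<40)&(V>130); g[:200]=0; g[300:]=0
for a,ce,m in blobs(g,150,4000):
    cn,_=cv2.findContours(m.astype(np.uint8),0,2); (x,y),r=cv2.minEnclosingCircle(np.vstack(cn)); print('grey',a,ce,(x,y),r,ray(c,ce,.08))
b=(abs(H-110)<12)&(S>120); b[:,:140]=0;b[:,270:]=0;b[300:]=0;b[:200]=0
cn,_=cv2.findContours(b.astype(np.uint8),0,2); k=max(cn,key=cv2.contourArea); box=cv2.boxPoints(cv2.minAreaRect(k)); print('case'); 
P=np.array([ray(c,p,.05) for p in box]); print(P, np.linalg.norm(P-np.roll(P,1,0),axis=1),P.mean(0))
roi=np.zeros_like(g); roi[215:290,145:205]=1
for n,m,z in [('green',(abs(H-60)<20)&(S>90)&roi,.0525),('red',((H<8)|(H>172))&(S>140)&(V>90)&roi,.055),('black',(V<45)&roi,.09)]:
    for a,ce,_ in blobs(m,5): print(n,a,ce,ray(c,ce,z))
cv2.imwrite('pics/crop0.png',cv2.resize(im[200:300,140:340],None,fx=4,fy=4,interpolation=2))
E
```

```text
grey 430 [322.75813953 223.26744186] (322.7265930175781, 223.30296325683594) 11.747408866882324 [ 0.56064491 -0.02594446  0.08      ]
grey 437 [404.19221968 227.05720824] (404.2391357421875, 227.0) 11.929807662963867 [ 0.54866349 -0.21998611  0.08      ]
grey 442 [458.73755656 228.74886878] (458.8103332519531, 228.8103485107422) 11.94839859008789 [ 0.5427027  -0.34937421  0.08      ]
grey 3118 [204.3066068  249.93393201] (200.0, 250.5) 46.9708366394043 [0.50110147 0.25661175 0.08      ]
case
[[0.55594395 0.41285179 0.05      ]
 [0.59075022 0.15730938 0.05      ]
 [0.44394719 0.13400106 0.05      ]
 [0.4102859  0.38430585 0.05      ]] [0.1484289  0.25790192 0.14864188 0.25255806] [0.50023181 0.27211702 0.05      ]
green 23 [173.39130435 236.13043478] [0.53747278 0.34090054 0.0525    ]
red 9 [165.         243.66666667] [0.51911795 0.35994167 0.055     ]
red 11 [166.72727273 250.27272727] [0.50297721 0.35508446 0.055     ]
black 182 [174.32417582 254.1043956 ] [0.49177449 0.32441841 0.09      ]
```

View pics/crop0.png

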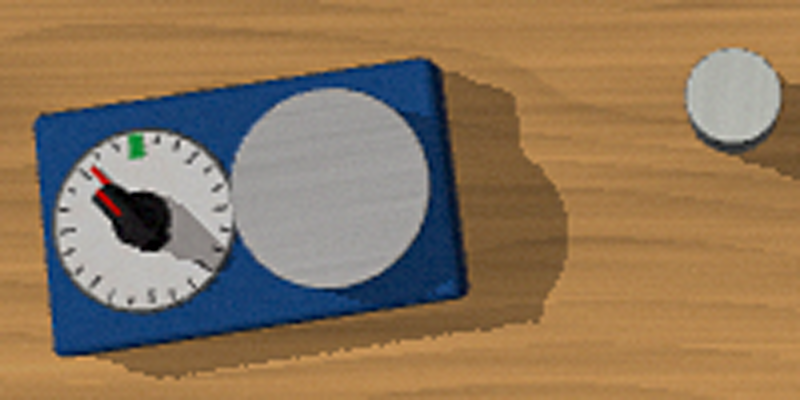

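```bash
python3 - <<'E'
from h import *
c=optics.calibration('top')
p=lambda x,y,z: ray(c,(140+x/4-.4,200+y/4-.4),z)
D=p(145,220,.0525);Pn=p(331,188,.08);G=p(137,146,.0525);R=p(95,168,.0525)
print('dial',D,'pan',Pn,np.linalg.norm((D-Pn)[:2]),'green',G,'red',R)
a=lambda v:np.degrees(np.arctan2(v[1],v[0]))
ys=D-Pn; print('scale x yaw',a(ys)-90,'green dir',a(G-D),'red dir',a(R-D),np.linalg.norm(G-D),np.linalg.norm(R-D))
s=env.observe(); R0=s['tool_rot']; print('tool x dir',a(R0[:,0]),'y dir',a(R0[:,1]))
print(np.round(c['T'][:3,:3],3)[:, 2])
E
```

```text
dial [0.49228379 0.33324096 0.0525    ] pan [0.5083933  0.21377178 0.08      ] 0.12055040521788377 green [0.5375311  0.33977389 0.0525    ] red [0.5244122  0.36509315 0.0525    ]
scale x yaw 7.679582038768032 green dir 8.215745588573364 red dir 44.75263857620951 0.0457165008965044 0.045241543038270826
tool x dir 153.19733821931183 y dir 63.197359617123205
[ 0.152  0.008 -0.988]
```

```bash
python3 -m jog '[{"linear":[0,0,0],"roll":-1},{"linear":[0,0,0],"roll":-1},{"linear":[0,0,0],"roll":-1},{"linear":[0,0,0],"roll":-1},{"linear":[0,0,0],"roll":-1},{"linear":[0,0,0],"roll":-1},{"linear":[0,0,0],"roll":-1},{"linear":[0,0,0],"roll":-1},{"linear":[0,0,0],"roll":-1},{"linear":[0,0,0],"roll":-1},{"linear":[0,0,0],"roll":-1},{"linear":[0,0,0],"roll":-1}]' 0.3 40
python3 -m jog '[{"linear":[0,0,0],"roll":-1},{"linear":[0,0,0],"roll":-1},{"linear":[0,0,0],"roll":-0.3},{"linear":[0,0,0],"roll":0},{"linear":[0,0,0],"roll":0}]'
cat >> h.py <<'E'
def go(x,y,z,s=None):
    s=s or env.observe(); R=np.array(s['tool_rot']); d=R.T@(np.array([x,y,z])-s['position'])/.04
    print('units',np.round(d,2),'yaw_y',round(np.degrees(np.arctan2(R[1,1],R[0,1])),1),'t',s['time_s'],'pos',np.round(s['position'],4),'w',round(s['grip_width'],4),'q',np.round(s['q'],1))
E
python3 -c "
from h import *
go(.4923,.3332,.15)"
```

```text
time_s: 1.1
position: [0.2479, 0.4908, 0.231]
tool_rot: [[-0.834, -0.551, -0.001], [-0.551, 0.834, -0.001], [0.001, -0.0, -1.0]]
ft_force: [0.3, -0.0, 0.6]
grip_width: 0.0553
gripper_force: 0.0
time_s: 1.52
position: [0.2479, 0.4908, 0.2311]
tool_rot: [[-0.712, -0.703, -0.0], [-0.703, 0.712, -0.0], [0.001, -0.0, -1.0]]
ft_force: [0.2, -0.3, 0.7]
grip_width: 0.0556
gripper_force: 0.0
units [-1.58 -7.1   2.03] yaw_y 134.6 t 1.5167 pos [0.2479 0.4908 0.2311] w 0.0556 q [ 50.9  21.8  74.4  -0.   83.9 -83.8]
```

```bash
python3 -m jog '[{"linear":[-0.2,-0.7,0],"roll":0},{"linear":[-0.2,-0.8,0],"roll":0},{"linear":[-0.2,-0.8,0],"roll":0},{"linear":[-0.2,-0.8,0.2],"roll":0},{"linear":[-0.2,-0.8,0.2],"roll":0},{"linear":[-0.2,-0.8,0.2],"roll":0},{"linear":[-0.2,-0.8,0.2],"roll":0},{"linear":[-0.18,-0.8,0.2],"roll":0},{"linear":[0,-0.8,0.2],"roll":0},{"linear":[0,0,0],"roll":0},{"linear":[0,0,0],"roll":0}]'
python3 -c "
from h import *
c=optics.calibration('wrist');go(.4923,.3332,.065)
im=optics.get_image('wrist');cv2.imwrite('pics/w1.png',im[:,:,::-1]);print(np.round(c['T'],3),c['fov_y'])
T=c['T'];f=200/np.tan(np.radians(c['fov_y']/2))
for P in [(.4923,.3332,.09),(.5375,.3398,.0525)]:
    v=T[:3,:3].T@(np.array(P)-T[:3,3]);print(v[:2]/v[2]*f+[c['cx'],c['cy']])
"
```

```text
time_s: 2.43
position: [0.4934, 0.3323, 0.1825]
tool_rot: [[-0.713, -0.701, -0.002], [-0.701, 0.713, -0.001], [0.002, 0.001, -1.0]]
ft_force: [-0.8, -0.3, 0.7]
grip_width: 0.0556
gripper_force: 0.0
units [-0.    0.03  2.94] yaw_y 134.5 t 2.4333 pos [0.4934 0.3323 0.1825] w 0.0556 q [  22.6   28.5   71.5    0.    80.1 -111.9]
[[-0.701  0.676  0.227  0.435]
 [ 0.713  0.664  0.224  0.275]
 [ 0.     0.319 -0.948  0.325]
 [ 0.     0.     0.     1.   ]] 70.03583899297487
[323.12728133 205.23774233]
[296.86593436 226.8826125 ]
```

View pics/w1.png

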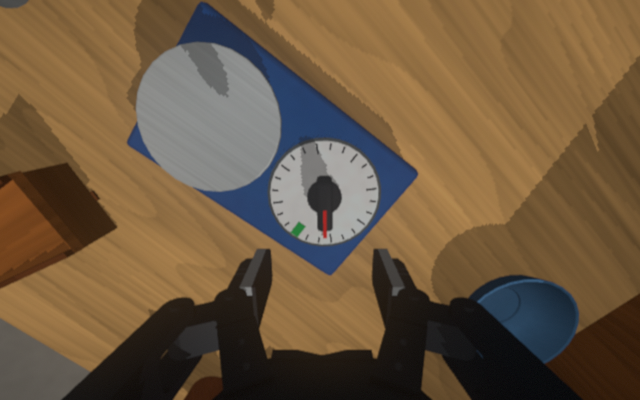

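The knob appears at (324,206), against a predicted (323,205). The pointer lies vertical in the image, so the jaws are square to the bar. I descend and grip.

```bash
python3 -m jog '[{"linear":[0,0,0.5],"roll":0},{"linear":[0,0,0.5],"roll":0},{"linear":[0,0,0.5],"roll":0},{"linear":[0,0,0.5],"roll":0},{"linear":[0,0,0.4],"roll":0},{"linear":[0,0,0.3],"roll":0},{"linear":[0,0,0.24],"roll":0},{"linear":[0,0,0],"roll":0},{"linear":[0,0,0],"roll":0}]'
python3 -m jog '[{"linear":[0,0,0],"roll":0},{"linear":[0,0,0],"roll":0},{"linear":[0,0,0],"roll":0},{"linear":[0,0,0],"roll":0},{"linear":[0,0,0],"roll":0},{"linear":[0,0,0],"roll":0},{"linear":[0,0,0],"roll":0},{"linear":[0,0,0],"roll":0}]' -1 40
```

```text
time_s: 3.23
position: [0.4923, 0.3341, 0.0661]
tool_rot: [[-0.71, -0.704, 0.0], [-0.704, 0.71, 0.0], [-0.0, -0.0, -1.0]]
ft_force: [0.6, -0.5, -0.0]
grip_width: 0.0558
gripper_force: 0.0
time_s: 3.9
position: [0.4923, 0.3343, 0.0666]
tool_rot: [[-0.711, -0.703, 0.0], [-0.703, 0.711, 0.002], [-0.001, 0.001, -1.0]]
ft_force: [-4.1, 3.3, 5.0]
grip_width: 0.0133
gripper_force: 41.9
```

```bash
python3 -m jog '[{"linear":[0,0,0],"roll":0.5},{"linear":[0,0,0],"roll":0.8},{"linear":[0,0,0],"roll":0.8},{"linear":[0,0,0],"roll":0.8},{"linear":[0,0,0],"roll":0.8},{"linear":[0,0,0],"roll":0.8},{"linear":[0,0,0],"roll":0.8},{"linear":[0,0,0],"roll":0.8},{"linear":[0,0,0],"roll":0.7},{"linear":[0,0,0],"roll":0.5},{"linear":[0,0,0],"roll":0},{"linear":[0,0,0],"roll":0}]'
python3 -m jog '[{"linear":[0,0,0],"roll":0},{"linear":[0,0,0],"roll":0},{"linear":[0,0,0],"roll":0},{"linear":[0,0,0],"roll":0},{"linear":[0,0,0],"roll":0},{"linear":[0,0,0],"roll":0}]'
python3 -m jog '[{"linear":[0,0,0],"roll":0},{"linear":[0,0,0],"roll":0},{"linear":[0,0,0],"roll":0},{"linear":[0,0,0],"roll":0},{"linear":[0,0,-0.4],"roll":0},{"linear":[0,0,-0.6],"roll":0},{"linear":[0,0,-0.8],"roll":0},{"linear":[0,0,-0.8],"roll":0},{"linear":[0,0,-0.8],"roll":0},{"linear":[0,0,-0.4],"roll":0},{"linear":[0,0,0],"roll":0},{"linear":[0,0,0],"roll":0}]' -0.3
python3 -c "
from h import *
c=optics.calibration('wrist');go(.5427,-.3494,.2)
im=optics.get_image('wrist');cv2.imwrite('pics/w2.png',im[:,:,::-1])
t=cv2.resize(optics.get_image('top')[220:290,140:240],None,fx=6,fy=6,interpolation=2); cv2.imwrite('pics/t2.png',t[:,:,::-1])
"
```

```text
time_s: 4.9
position: [0.4918, 0.3352, 0.0667]
tool_rot: [[-0.99, -0.143, -0.001], [-0.143, 0.99, 0.003], [0.0, 0.003, -1.0]]
ft_force: [-5.4, 8.4, 5.1]
grip_width: 0.0127
gripper_force: 42.0
time_s: 5.4
position: [0.4918, 0.3352, 0.0667]
tool_rot: [[-0.99, -0.143, -0.0], [-0.143, 0.99, 0.003], [0.0, 0.003, -1.0]]
ft_force: [-4.8, 7.7, 4.3]
grip_width: 0.0132
gripper_force: 42.0
time_s: 6.4
position: [0.4928, 0.3333, 0.218]
tool_rot: [[-0.99, -0.142, 0.001], [-0.142, 0.99, 0.0], [-0.001, 0.0, -1.0]]
ft_force: [0.0, -0.3, -0.6]
grip_width: 0.0302
gripper_force: 0.0
units [  1.2  -17.07   0.45] yaw_y 98.2 t 6.4 pos [0.4928 0.3333 0.218 ] w 0.0302 q [ 22.7  26.9  68.2  -0.   84.8 -75.5]
```

View pics/w2.png

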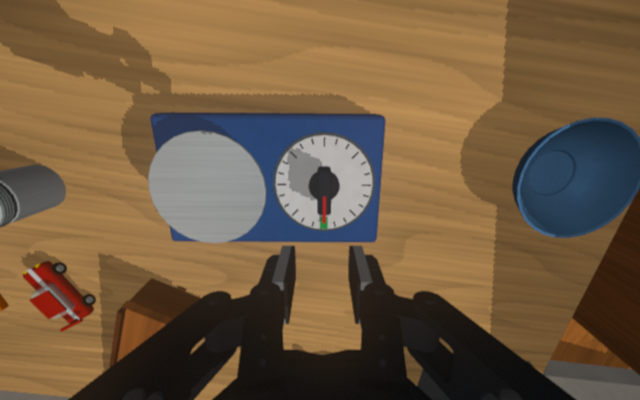

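The pointer at (324,205) lies on the green mark at (324,224), so the knob is zeroed. Now I roll so the jaws close along x and head to the tins.

```bash
python3 -m jog '[{"linear":[0,0,0],"roll":1},{"linear":[0,0,0],"roll":1},{"linear":[0,0,0],"roll":1},{"linear":[0,0,0],"roll":1},{"linear":[0,0,0],"roll":1},{"linear":[0,0,0],"roll":1},{"linear":[0,0,0],"roll":1},{"linear":[0,0,0],"roll":1},{"linear":[0,0,0],"roll":1},{"linear":[0,0,0],"roll":1},{"linear":[0,0,0],"roll":1},{"linear":[0,0,0],"roll":1}]' 1 50
python3 -m jog '[{"linear":[0,0,0],"roll":1},{"linear":[0,0,0],"roll":1},{"linear":[0,0,0],"roll":1},{"linear":[0,0,0],"roll":1},{"linear":[0,0,0],"roll":1},{"linear":[0,0,0],"roll":1},{"linear":[0,0,0],"roll":1},{"linear":[0,0,0],"roll":0.6},{"linear":[0,0,0],"roll":0},{"linear":[0,0,0],"roll":0}]'
python3 - <<'E'
from h import *
go(.5606,-.0259,.15)
im=cv2.imread('pics/top0.png'); c=optics.calibration('top')
hsv=cv2.cvtColor(im,cv2.COLOR_BGR2HSV)
for x,y,z in [(416,193,0),(452,194,0),(416,193,.08),(452,194,.08),(313,187,0),(333,185,0)]: print(ray(c,(x,y),z))
E
```

```text
time_s: 7.5
position: [0.4923, 0.3332, 0.216]
tool_rot: [[-0.615, 0.789, -0.003], [0.789, 0.615, -0.001], [0.001, -0.003, -1.0]]
ft_force: [-0.3, -0.0, 1.1]
grip_width: 0.0855
gripper_force: 0.0
time_s: 8.33
position: [0.4924, 0.3333, 0.2165]
tool_rot: [[-0.005, 1.0, -0.002], [1.0, 0.005, -0.001], [-0.001, -0.002, -1.0]]
ft_force: [0.2, 0.3, -0.2]
grip_width: 0.0854
gripper_force: 0.0
units [-8.99  1.66  1.67] yaw_y 0.3 t 8.3333 pos [0.4924 0.3333 0.2165] w 0.0854 q [22.7 27.  68.3 -0.  84.9 22.4]
[ 0.64511285 -0.26966358  0.        ]
[ 0.6410193 -0.3627256  0.       ]
[ 0.63071868 -0.25203404  0.08      ]
[ 0.62691695 -0.33846189  0.08      ]
[ 0.66521484 -0.0022379   0.        ]
[ 0.66970739 -0.05452032  0.        ]
```

```bash
python3 -m jog '[{"linear":[-0.5,0.1,0],"roll":0},{"linear":[-0.9,0.16,0],"roll":0},{"linear":[-0.9,0.2,0],"roll":0},{"linear":[-0.9,0.2,0.2],"roll":0},{"linear":[-0.9,0.2,0.2],"roll":0},{"linear":[-0.9,0.2,0.2],"roll":0},{"linear":[-0.9,0.2,0.2],"roll":0},{"linear":[-0.9,0.2,0.2],"roll":0},{"linear":[-0.9,0.2,0.2],"roll":0},{"linear":[-0.8,0,0],"roll":0},{"linear":[-0.5,0,0],"roll":0},{"linear":[0,0,0],"roll":0}]'
python3 -m jog '[{"linear":[0,0,0],"roll":0},{"linear":[0,0,0],"roll":0},{"linear":[0,0,0],"roll":0}]'
python3 -c "
from h import *
c=optics.calibration('wrist');go(.5606,-.0259,.031)
im=optics.get_image('wrist');cv2.imwrite('pics/w3.png',im[:,:,::-1])
T=c['T'];f=200/np.tan(np.radians(c['fov_y']/2))
for P in [(.5606,-.0259,.08),(.5487,-.22,.08)]:
    v=T[:3,:3].T@(np.array(P)-T[:3,3]);print(v[:2]/v[2]*f+[c['cx'],c['cy']])
"
```

```text
time_s: 9.33
position: [0.5603, -0.03, 0.1688]
tool_rot: [[-0.001, 1.0, -0.001], [1.0, 0.001, -0.001], [-0.001, -0.001, -1.0]]
ft_force: [0.4, -0.7, 0.3]
grip_width: 0.0854
gripper_force: 0.0
time_s: 9.58
position: [0.5602, -0.0251, 0.1696]
tool_rot: [[-0.005, 1.0, -0.0], [1.0, 0.005, 0.0], [0.0, -0.0, -1.0]]
ft_force: [-0.1, 1.6, 0.2]
grip_width: 0.0854
gripper_force: 0.0
units [-0.02  0.01  3.47] yaw_y 0.3 t 9.5833 pos [ 0.5602 -0.0251  0.1696] w 0.0854 q [-14.7  25.8  78.5   0.   75.7 -15. ]
[322.11815833 207.40624045]
[309.99771446 376.83954006]
```

View pics/w3.png

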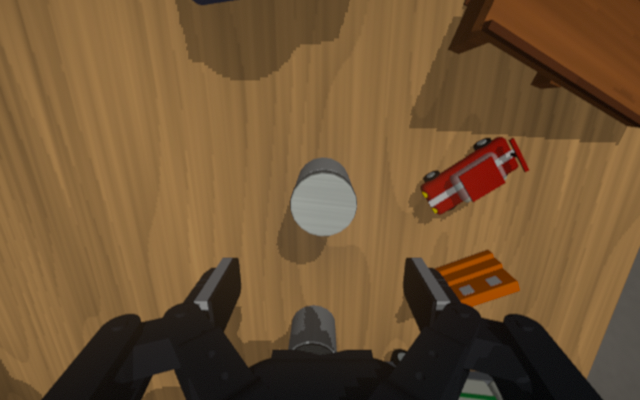

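Tin A's lid is centred at (324,203), against a predicted (322,207), so it agrees to about 2 mm. I grasp and heft it.

```bash
python3 -m jog '[{"linear":[0,0,0.5],"roll":0},{"linear":[0,0,0.5],"roll":0},{"linear":[0,0,0.5],"roll":0},{"linear":[0,0,0.5],"roll":0},{"linear":[0,0,0.5],"roll":0},{"linear":[0,0,0.4],"roll":0},{"linear":[0,0,0.35],"roll":0},{"linear":[0,0,0.2],"roll":0},{"linear":[0,0,0],"roll":0},{"linear":[0,0,0],"roll":0},{"linear":[0,0,0],"roll":0}]'
python3 -m jog '[{"linear":[0,0,0],"roll":0},{"linear":[0,0,0],"roll":0},{"linear":[0,0,0],"roll":0},{"linear":[0,0,0],"roll":0},{"linear":[0,0,0],"roll":0},{"linear":[0,0,0],"roll":0},{"linear":[0,0,0],"roll":0},{"linear":[0,0,0],"roll":0}]' -1 50
python3 -m jog '[{"linear":[0,0,-0.1],"roll":0},{"linear":[0,0,-0.2],"roll":0},{"linear":[0,0,-0.2],"roll":0},{"linear":[0,0,-0.2],"roll":0},{"linear":[0,0,-0.2],"roll":0},{"linear":[0,0,-0.1],"roll":0},{"linear":[0,0,0],"roll":0},{"linear":[0,0,0],"roll":0},{"linear":[0,0,0],"roll":0},{"linear":[0,0,0],"roll":0},{"linear":[0,0,0],"roll":0},{"linear":[0,0,0],"roll":0}]'
python3 -m jog '[{"linear":[0,0,0],"roll":0},{"linear":[0,0,0],"roll":0},{"linear":[0,0,0],"roll":0}]'
```

```text
time_s: 10.55
position: [0.5608, -0.0261, 0.0326]
tool_rot: [[-0.004, 1.0, 0.002], [1.0, 0.004, -0.0], [-0.0, 0.002, -1.0]]
ft_force: [0.4, -0.5, -0.2]
grip_width: 0.0855
gripper_force: 0.0
time_s: 11.22
position: [0.561, -0.0264, 0.0326]
tool_rot: [[-0.003, 1.0, 0.002], [1.0, 0.003, -0.0], [-0.0, 0.002, -1.0]]
ft_force: [0.0, 0.3, 5.6]
grip_width: 0.0563
gripper_force: 52.5
time_s: 12.22
position: [0.5602, -0.0263, 0.0714]
tool_rot: [[-0.003, 1.0, -0.001], [1.0, 0.003, 0.0], [0.0, -0.001, -1.0]]
ft_force: [-0.1, 0.2, -3.5]
grip_width: 0.0564
gripper_force: 53.8
time_s: 12.47
position: [0.5603, -0.0263, 0.0717]
tool_rot: [[-0.003, 1.0, -0.0], [1.0, 0.003, 0.0], [0.0, -0.0, -1.0]]
ft_force: [0.9, 0.4, -4.2]
grip_width: 0.0562
gripper_force: 53.8
```

Tin A weighs about 4 N. I set it down and go to tin B.

```bash
python3 -m jog '[{"linear":[0,0,0.2],"roll":0},{"linear":[0,0,0.2],"roll":0},{"linear":[0,0,0.2],"roll":0},{"linear":[0,0,0.2],"roll":0},{"linear":[0,0,0.1],"roll":0},{"linear":[0,0,0.05],"roll":0},{"linear":[0,0,0.03],"roll":0},{"linear":[0,0,0],"roll":0},{"linear":[0,0,0],"roll":0},{"linear":[0,0,0],"roll":0}]'
python3 -m jog '[{"linear":[0,0,0],"roll":0},{"linear":[0,0,0],"roll":0},{"linear":[0,0,0],"roll":0},{"linear":[0,0,0],"roll":0},{"linear":[0,0,0],"roll":0},{"linear":[0,0,0],"roll":0},{"linear":[0,0,0],"roll":0},{"linear":[0,0,-0.4],"roll":0},{"linear":[0,0,-0.7],"roll":0},{"linear":[0,0,-0.8],"roll":0},{"linear":[0,0,-0.8],"roll":0},{"linear":[0,0,-0.5],"roll":0}]' 1
python3 -m jog '[{"linear":[0,0,0],"roll":0},{"linear":[0,0,0],"roll":0}]'
python3 -c "
from h import *
go(.5487,-.22,.031);go(.5427,-.3494,.031)"
```

```text
time_s: 13.3
position: [0.5606, -0.0263, 0.0327]
tool_rot: [[-0.003, 1.0, 0.001], [1.0, 0.003, -0.0], [-0.0, 0.001, -1.0]]
ft_force: [-0.3, -0.2, -2.8]
grip_width: 0.0563
gripper_force: 53.8
time_s: 14.3
position: [0.561, -0.0264, 0.1638]
tool_rot: [[-0.003, 1.0, 0.004], [1.0, 0.003, -0.001], [-0.001, 0.004, -1.0]]
ft_force: [-0.4, -0.3, 0.1]
grip_width: 0.0854
gripper_force: 0.0
time_s: 14.47
position: [0.5605, -0.0263, 0.1613]
tool_rot: [[-0.003, 1.0, 0.002], [1.0, 0.003, -0.001], [-0.001, 0.002, -1.0]]
ft_force: [0.8, -0.7, -0.2]
grip_width: 0.0856
gripper_force: 0.0
units [-4.84 -0.32  3.26] yaw_y 0.2 t 14.4667 pos [ 0.5605 -0.0263  0.1613] w 0.0856 q [-14.8  26.3  79.2   0.   74.4 -15. ]
units [-8.07 -0.48  3.26] yaw_y 0.2 t 14.4667 pos [ 0.5605 -0.0263  0.1613] w 0.0856 q [-14.8  26.3  79.2   0.   74.4 -15. ]
```

```bash
python3 -m jog '[{"linear":[-0.5,0,0],"roll":0},{"linear":[-0.9,-0.1,0],"roll":0},{"linear":[-0.9,-0.1,0],"roll":0},{"linear":[-0.9,-0.1,0],"roll":0},{"linear":[-0.9,-0.02,0],"roll":0},{"linear":[-0.5,0,0],"roll":0},{"linear":[-0.24,0,0],"roll":0},{"linear":[0,0,0],"roll":0},{"linear":[0,0,0],"roll":0},{"linear":[0,0,0],"roll":0}]'
python3 -c "
from h import *
go(.5487,-.22,.031)
c=optics.calibration('wrist');im=optics.get_image('wrist')[:,:,::-1]
hsv=cv2.cvtColor(im.copy(),cv2.COLOR_BGR2HSV);S,V=hsv[...,1],hsv[...,2]
for a,ce,_ in blobs((S<50)&(V>125),800): print(a,ce,ray(c,ce,.08))"
```

```text
time_s: 15.3
position: [0.5482, -0.2183, 0.1601]
tool_rot: [[-0.005, 1.0, -0.001], [1.0, 0.005, 0.001], [0.001, -0.001, -1.0]]
ft_force: [0.3, 0.0, 1.0]
grip_width: 0.0851
gripper_force: 0.0
units [-0.05  0.02  3.23] yaw_y 0.3 t 15.3 pos [ 0.5482 -0.2183  0.1601] w 0.0851 q [-33.2  29.1  74.3   0.   76.6 -33.5]
3376 [323.81072275 209.2813981 ] [ 0.54988049 -0.21727301  0.08      ]
7830 [562.0789272  311.08952746] [ 0.77517478 -0.31823242  0.08      ]
```

Both cameras agree within 3 mm, so I grasp tin B.

```bash
python3 -m jog '[{"linear":[0,0.02,0.4],"roll":0},{"linear":[0,0,0.5],"roll":0},{"linear":[0,0,0.5],"roll":0},{"linear":[0,0,0.5],"roll":0},{"linear":[0,0,0.5],"roll":0},{"linear":[0,0,0.4],"roll":0},{"linear":[0,0,0.25],"roll":0},{"linear":[0,0,0.15],"roll":0},{"linear":[0,0,0],"roll":0},{"linear":[0,0,0],"roll":0},{"linear":[0,0,0],"roll":0}]'
python3 -m jog '[{"linear":[0,0,0],"roll":0},{"linear":[0,0,0],"roll":0},{"linear":[0,0,0],"roll":0},{"linear":[0,0,0],"roll":0},{"linear":[0,0,0],"roll":0},{"linear":[0,0,0],"roll":0},{"linear":[0,0,0],"roll":0},{"linear":[0,0,0],"roll":0}]' -1 50
python3 -m jog '[{"linear":[0,0,-0.1],"roll":0},{"linear":[0,0,-0.2],"roll":0},{"linear":[0,0,-0.2],"roll":0},{"linear":[0,0,-0.2],"roll":0},{"linear":[0,0,-0.2],"roll":0},{"linear":[0,0,-0.1],"roll":0},{"linear":[0,0,0],"roll":0},{"linear":[0,0,0],"roll":0},{"linear":[0,0,0],"roll":0},{"linear":[0,0,0],"roll":0},{"linear":[0,0,0],"roll":0},{"linear":[0,0,0],"roll":0}]'
python3 -m jog '[{"linear":[0,0,0],"roll":0},{"linear":[0,0,0],"roll":0},{"linear":[0,0,0],"roll":0}]'
```

```text
time_s: 16.27
position: [0.5495, -0.22, 0.0335]
tool_rot: [[-0.004, 1.0, 0.001], [1.0, 0.004, -0.001], [-0.001, 0.001, -1.0]]
ft_force: [0.6, 0.5, -1.1]
grip_width: 0.0852
gripper_force: 0.0
time_s: 16.93
position: [0.5495, -0.2202, 0.0334]
tool_rot: [[-0.003, 1.0, 0.002], [1.0, 0.003, -0.001], [-0.001, 0.002, -1.0]]
ft_force: [0.4, 1.8, 6.0]
grip_width: 0.0567
gripper_force: 52.6
time_s: 17.93
position: [0.5489, -0.2199, 0.0722]
tool_rot: [[-0.003, 1.0, -0.001], [1.0, 0.003, 0.0], [0.0, -0.001, -1.0]]
ft_force: [-0.7, 0.5, -6.4]
grip_width: 0.056
gripper_force: 54.6
time_s: 18.18
position: [0.549, -0.2199, 0.0725]
tool_rot: [[-0.003, 1.0, -0.0], [1.0, 0.003, 0.0], [0.0, -0.0, -1.0]]
ft_force: [0.5, 0.5, -7.1]
grip_width: 0.0568
gripper_force: 54.6
```

Tin B weighs about 6.8 N, clearly more than A. The task says to heft all three, so I set B down and try C.

```bash
python3 -m jog '[{"linear":[0,0,0.2],"roll":0},{"linear":[0,0,0.2],"roll":0},{"linear":[0,0,0.2],"roll":0},{"linear":[0,0,0.2],"roll":0},{"linear":[0,0,0.1],"roll":0},{"linear":[0,0,0.05],"roll":0},{"linear":[0,0,0.03],"roll":0},{"linear":[0,0,0],"roll":0},{"linear":[0,0,0],"roll":0},{"linear":[0,0,0],"roll":0}]'
python3 -m jog '[{"linear":[0,0,0],"roll":0},{"linear":[0,0,0],"roll":0},{"linear":[0,0,0],"roll":0},{"linear":[0,0,0],"roll":0},{"linear":[0,0,0],"roll":0},{"linear":[0,0,0],"roll":0},{"linear":[0,0,0],"roll":0},{"linear":[0,0,-0.4],"roll":0},{"linear":[0,0,-0.7],"roll":0},{"linear":[0,0,-0.8],"roll":0},{"linear":[0,0,-0.8],"roll":0},{"linear":[0,0,-0.5],"roll":0}]' 1
python3 -m jog '[{"linear":[0,0,0],"roll":0},{"linear":[-0.5,0,0],"roll":0},{"linear":[-0.9,-0.1,0],"roll":0},{"linear":[-0.9,-0.05,0],"roll":0},{"linear":[-0.6,0,0],"roll":0},{"linear":[-0.3,0,0],"roll":0},{"linear":[0,0,0],"roll":0},{"linear":[0,0,0],"roll":0},{"linear":[0,0,0],"roll":0}]'
python3 -c "
from h import *
go(.5427,-.3494,.031)
c=optics.calibration('wrist');im=optics.get_image('wrist')[:,:,::-1]
hsv=cv2.cvtColor(im.copy(),cv2.COLOR_BGR2HSV);S,V=hsv[...,1],hsv[...,2]
for a,ce,_ in blobs((S<50)&(V>125),800): print(a,ce,ray(c,ce,.08))"
```

```text
time_s: 19.02
position: [0.5493, -0.2201, 0.0336]
tool_rot: [[-0.003, 1.0, 0.001], [1.0, 0.003, -0.001], [-0.001, 0.001, -1.0]]
ft_force: [-0.1, 0.7, -5.9]
grip_width: 0.0567
gripper_force: 54.7
time_s: 20.02
position: [0.5496, -0.2202, 0.1647]
tool_rot: [[-0.003, 1.0, 0.003], [1.0, 0.003, -0.002], [-0.002, 0.003, -1.0]]
ft_force: [1.0, -1.6, 0.4]
grip_width: 0.0856
gripper_force: 0.0
time_s: 20.77
position: [0.5436, -0.3463, 0.1611]
tool_rot: [[-0.005, 1.0, -0.0], [1.0, 0.005, 0.001], [0.001, -0.0, -1.0]]
ft_force: [-0.3, 0.5, 0.4]
grip_width: 0.0852
gripper_force: 0.0
units [-0.08 -0.02  3.25] yaw_y 0.3 t 20.7667 pos [ 0.5436 -0.3463  0.1611] w 0.0852 q [-43.   34.3  64.4   0.   81.3 -43.3]
5498 [331.23263005  37.56129502] [ 0.54960387 -0.21924207  0.08      ]
14652 [569.63868414 171.5512558 ] [ 0.74115931 -0.31273532  0.08      ]
3368 [322.0587886  210.80730404] [ 0.54393232 -0.34699965  0.08      ]
```

```bash
python3 -m jog '[{"linear":[-0.05,0,0.4],"roll":0},{"linear":[0,0,0.5],"roll":0},{"linear":[0,0,0.5],"roll":0},{"linear":[0,0,0.5],"roll":0},{"linear":[0,0,0.5],"roll":0},{"linear":[0,0,0.4],"roll":0},{"linear":[0,0,0.25],"roll":0},{"linear":[0,0,0.15],"roll":0},{"linear":[0,0,0],"roll":0},{"linear":[0,0,0],"roll":0},{"linear":[0,0,0],"roll":0}]'
python3 -m jog '[{"linear":[0,0,0],"roll":0},{"linear":[0,0,0],"roll":0},{"linear":[0,0,0],"roll":0},{"linear":[0,0,0],"roll":0},{"linear":[0,0,0],"roll":0},{"linear":[0,0,0],"roll":0},{"linear":[0,0,0],"roll":0},{"linear":[0,0,0],"roll":0}]' -1 50
python3 -m jog '[{"linear":[0,0,-0.1],"roll":0},{"linear":[0,0,-0.2],"roll":0},{"linear":[0,0,-0.2],"roll":0},{"linear":[0,0,-0.2],"roll":0},{"linear":[0,0,-0.2],"roll":0},{"linear":[0,0,-0.1],"roll":0},{"linear":[0,0,0],"roll":0},{"linear":[0,0,0],"roll":0},{"linear":[0,0,0],"roll":0},{"linear":[0,0,0],"roll":0},{"linear":[0,0,0],"roll":0},{"linear":[0,0,0],"roll":0}]'
python3 -m jog '[{"linear":[0,0,0],"roll":0},{"linear":[0,0,0],"roll":0},{"linear":[0,0,0],"roll":0}]'
```

```text
time_s: 21.73
position: [0.5439, -0.3502, 0.0345]
tool_rot: [[-0.004, 1.0, 0.001], [1.0, 0.004, -0.001], [-0.001, 0.001, -1.0]]
ft_force: [-0.2, 0.3, 0.2]
grip_width: 0.0856
gripper_force: 0.0
time_s: 22.4
position: [0.5438, -0.3502, 0.0343]
tool_rot: [[-0.003, 1.0, 0.001], [1.0, 0.003, -0.001], [-0.001, 0.001, -1.0]]
ft_force: [-0.1, 0.2, 6.4]
grip_width: 0.0563
gripper_force: 52.7
time_s: 23.4
position: [0.5433, -0.3499, 0.073]
tool_rot: [[-0.003, 1.0, -0.0], [1.0, 0.003, 0.0], [0.0, -0.0, -1.0]]
ft_force: [-0.3, 0.1, -3.6]
grip_width: 0.0568
gripper_force: 53.9
time_s: 23.65
position: [0.5434, -0.3499, 0.0733]
tool_rot: [[-0.003, 1.0, -0.0], [1.0, 0.003, 0.0], [0.0, -0.0, -1.0]]
ft_force: [0.4, 0.2, -3.7]
grip_width: 0.0563
gripper_force: 53.9
```

Tin C weighs about 3.7 N, so B is the heaviest. I set C down and go back to B, measured at (0.5493, -0.2200).

```bash
python3 -m jog '[{"linear":[0,0,0.2],"roll":0},{"linear":[0,0,0.2],"roll":0},{"linear":[0,0,0.2],"roll":0},{"linear":[0,0,0.2],"roll":0},{"linear":[0,0,0.1],"roll":0},{"linear":[0,0,0.05],"roll":0},{"linear":[0,0,0.03],"roll":0},{"linear":[0,0,0],"roll":0},{"linear":[0,0,0],"roll":0},{"linear":[0,0,0],"roll":0}]'
python3 -m jog '[{"linear":[0,0,0],"roll":0},{"linear":[0,0,0],"roll":0},{"linear":[0,0,0],"roll":0},{"linear":[0,0,0],"roll":0},{"linear":[0,0,0],"roll":0},{"linear":[0,0,0],"roll":0},{"linear":[0,0,0],"roll":0},{"linear":[0,0,-0.4],"roll":0},{"linear":[0,0,-0.7],"roll":0},{"linear":[0,0,-0.8],"roll":0},{"linear":[0,0,-0.8],"roll":0},{"linear":[0,0,-0.5],"roll":0}]' 1
python3 -m jog '[{"linear":[0,0,0],"roll":0},{"linear":[0.5,0,0],"roll":0},{"linear":[0.9,0.1,0],"roll":0},{"linear":[0.9,0.05,0],"roll":0},{"linear":[0.6,0,0],"roll":0},{"linear":[0.35,0,0],"roll":0},{"linear":[0,0,0],"roll":0},{"linear":[0,0,0],"roll":0},{"linear":[0,0,0],"roll":0}]'
python3 -c "
from h import *
go(.5493,-.22,.031)
c=optics.calibration('wrist');im=optics.get_image('wrist')[:,:,::-1]
hsv=cv2.cvtColor(im.copy(),cv2.COLOR_BGR2HSV);S,V=hsv[...,1],hsv[...,2]
for a,ce,_ in blobs((S<50)&(V>125),800): print(a,ce,ray(c,ce,.08))"
```

```text
time_s: 24.48
position: [0.5436, -0.3501, 0.0344]
tool_rot: [[-0.003, 1.0, 0.001], [1.0, 0.003, -0.001], [-0.001, 0.001, -1.0]]
ft_force: [-0.4, 0.8, -2.5]
grip_width: 0.0565
gripper_force: 53.9
time_s: 25.48
position: [0.544, -0.3504, 0.1657]
tool_rot: [[-0.004, 1.0, 0.003], [1.0, 0.004, -0.003], [-0.003, 0.003, -1.0]]
ft_force: [-0.3, -0.5, 0.5]
grip_width: 0.0854
gripper_force: 0.0
time_s: 26.23
position: [0.549, -0.2212, 0.1619]
tool_rot: [[-0.003, 1.0, -0.0], [1.0, 0.003, -0.0], [-0.0, -0.0, -1.0]]
ft_force: [-0.1, -0.0, 0.2]
grip_width: 0.0855
gripper_force: 0.0
units [0.03 0.01 3.27] yaw_y 0.1 t 26.2333 pos [ 0.549  -0.2212  0.1619] w 0.0855 q [-33.4  29.2  73.9  -0.   76.9 -33.5]
3366 [322.44592989 205.19073084] [ 0.54968441 -0.21724088  0.08      ]
8234 [558.35268399 306.756376  ] [ 0.77316092 -0.31845065  0.08      ]
```

```bash
python3 -m jog '[{"linear":[0.03,0,0.4],"roll":0},{"linear":[0,0,0.5],"roll":0},{"linear":[0,0,0.5],"roll":0},{"linear":[0,0,0.5],"roll":0},{"linear":[0,0,0.5],"roll":0},{"linear":[0,0,0.4],"roll":0},{"linear":[0,0,0.25],"roll":0},{"linear":[0,0,0.15],"roll":0},{"linear":[0,0,0],"roll":0},{"linear":[0,0,0],"roll":0},{"linear":[0,0,0],"roll":0}]'
python3 -m jog '[{"linear":[0,0,0],"roll":0},{"linear":[0,0,0],"roll":0},{"linear":[0,0,0],"roll":0},{"linear":[0,0,0],"roll":0},{"linear":[0,0,0],"roll":0},{"linear":[0,0,0],"roll":0},{"linear":[0,0,0],"roll":0},{"linear":[0,0,0],"roll":0}]' -1 55
python3 -m jog '[{"linear":[0,0,-0.1],"roll":0},{"linear":[0,0,-0.2],"roll":0},{"linear":[0,0,-0.3],"roll":0},{"linear":[0,0,-0.4],"roll":0},{"linear":[0,0,-0.5],"roll":0},{"linear":[0,0,-0.5],"roll":0},{"linear":[0,0,-0.5],"roll":0},{"linear":[0,0,-0.5],"roll":0},{"linear":[0,0,-0.4],"roll":0},{"linear":[0,0,-0.2],"roll":0},{"linear":[0,0,0],"roll":0},{"linear":[0,0,0],"roll":0}]'
python3 -m jog '[{"linear":[0,0,0],"roll":0},{"linear":[0,0,0],"roll":0},{"linear":[0,0,0],"roll":0}]'
python3 -c "
from h import *
go(.5084,.2138,.176)"
```

```text
time_s: 27.2
position: [0.5494, -0.2192, 0.0351]
tool_rot: [[-0.003, 1.0, 0.001], [1.0, 0.003, -0.001], [-0.001, 0.001, -1.0]]
ft_force: [-0.2, 0.4, 0.7]
grip_width: 0.0856
gripper_force: 0.0
time_s: 27.87
position: [0.5495, -0.2189, 0.0351]
tool_rot: [[-0.004, 1.0, 0.001], [1.0, 0.004, -0.001], [-0.001, 0.001, -1.0]]
ft_force: [0.1, 0.3, 6.6]
grip_width: 0.0564
gripper_force: 57.7
time_s: 28.87
position: [0.5486, -0.2185, 0.1774]
tool_rot: [[-0.003, 1.0, -0.001], [1.0, 0.003, 0.001], [0.001, -0.001, -1.0]]
ft_force: [-0.4, -0.6, -6.9]
grip_width: 0.0564
gripper_force: 60.0
time_s: 29.12
position: [0.5487, -0.2186, 0.1771]
tool_rot: [[-0.003, 1.0, -0.002], [1.0, 0.003, 0.001], [0.001, -0.002, -1.0]]
ft_force: [-0.6, 0.5, -6.6]
grip_width: 0.0565
gripper_force: 60.0
units [10.81 -0.97  0.04] yaw_y 0.2 t 29.1167 pos [ 0.5487 -0.2186  0.1771] w 0.0565 q [-33.2  28.3  72.7  -0.   79.1 -33.4]
```

```bash
python3 -m jog '[{"linear":[0.2,0,0],"roll":0},{"linear":[0.3,0,0],"roll":0},{"linear":[0.5,0,0],"roll":0},{"linear":[0.5,-0.1,0],"roll":0},{"linear":[0.5,-0.1,0],"roll":0},{"linear":[0.5,-0.1,0],"roll":0},{"linear":[0.5,-0.1,0],"roll":0},{"linear":[0.5,-0.1,0],"roll":0},{"linear":[0.5,-0.1,0],"roll":0},{"linear":[0.5,-0.1,0],"roll":0},{"linear":[0.5,-0.1,0],"roll":0},{"linear":[0.5,-0.1,0],"roll":0}]'
python3 -m jog '[{"linear":[0.5,-0.07,0],"roll":0},{"linear":[0.5,0,0],"roll":0},{"linear":[0.5,0,0],"roll":0},{"linear":[0.5,0,0],"roll":0},{"linear":[0.5,0,0],"roll":0},{"linear":[0.5,0,0],"roll":0},{"linear":[0.5,0,0],"roll":0},{"linear":[0.5,0,0],"roll":0},{"linear":[0.4,0,0],"roll":0},{"linear":[0.3,0,0],"roll":0},{"linear":[0.3,0,0],"roll":0},{"linear":[0.2,0,0],"roll":0}]'
python3 -m jog '[{"linear":[0.1,0,0],"roll":0},{"linear":[0,0,0],"roll":0},{"linear":[0,0,0],"roll":0},{"linear":[0,0,0],"roll":0}]'
python3 -c "
from h import *
go(.5084,.2138,.176)"
```

```text
time_s: 30.12
position: [0.5114, 0.0032, 0.1782]
tool_rot: [[-0.004, 1.0, 0.0], [1.0, 0.004, 0.0], [0.0, 0.0, -1.0]]
ft_force: [0.3, -1.1, -6.7]
grip_width: 0.0564
gripper_force: 60.0
time_s: 31.12
position: [0.5083, 0.2105, 0.1781]
tool_rot: [[-0.004, 1.0, -0.0], [1.0, 0.004, 0.0], [0.0, -0.0, -1.0]]
ft_force: [-0.5, -0.1, -5.0]
grip_width: 0.0566
gripper_force: 60.1
time_s: 31.45
position: [0.5088, 0.2125, 0.1781]
tool_rot: [[-0.003, 1.0, -0.0], [1.0, 0.003, -0.0], [-0.0, -0.0, -1.0]]
ft_force: [0.0, 0.2, -7.5]
grip_width: 0.0565
gripper_force: 60.1
units [ 0.03 -0.01  0.05] yaw_y 0.2 t 31.45 pos [0.5088 0.2125 0.1781] w 0.0565 q [10.4 24.5 79.3 -0.  76.3 10.2]
```

Within 2 mm of the target. I settle briefly and check with the scene camera.

```bash
python3 -m jog '[{"linear":[0,0,0],"roll":0},{"linear":[0,0,0],"roll":0},{"linear":[0,0,0],"roll":0},{"linear":[0,0,0],"roll":0}]'
python3 -c "
from h import *
cv2.imwrite('pics/s4.png',optics.get_image('scene')[:,:,::-1])"
```

```text
time_s: 31.78
position: [0.5087, 0.2129, 0.1781]
tool_rot: [[-0.003, 1.0, 0.0], [1.0, 0.003, -0.0], [-0.0, 0.0, -1.0]]
ft_force: [-0.2, 0.4, -6.3]
grip_width: 0.0562
gripper_force: 60.1
```

View pics/s4.png

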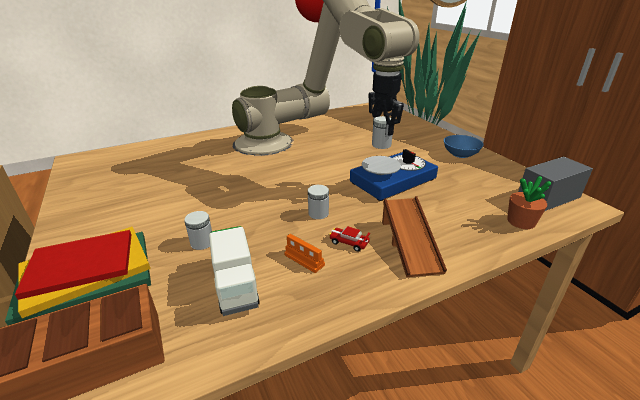

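The held tin at (382,133) hangs upright above the pan at (382,165). The two lighter tins stand at (198,230) and (318,202), and the toys look unmoved. Handing in.

```bash
python3 -c "
from rig import env
print(env.close_job())"
```

```text
the job is handed in; nothing more can be done
None
```

I've handed the job in, though no verdict came back: the tare knob is on zero, and the heaviest tin (the middle one, about 6.8 N against 3.7–4 N for the others) is held upright about 6 cm above the pan's centre, with the two lighter tins standing on the shelf.

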